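# Load the pendant blank and hold the marking arm at the long mark

## Task

Lay the larger round wooden blank flat and fully home in the die whose cavity fits it, and let go of it. Then squeeze the release plate of the marking fixture's telescoping arm, draw the arm out until its pointer stands at the one long mark of the scale, and finish while still holding it there with the release squeezed, because a spring pulls the arm back. Leave the other things on the table where they are.

Things in the scene. Friction and masses are not known exactly. Their poses are not given: they have to be found in the camera images.
- fixture: Marking fixture fixed to the table: grey base plate 280 x 240 x 12 mm. Origin: centre of its underside; z up; +x = the way the telescoping arm is drawn out. The arm's axis runs along x at y = +85 mm; its sleeve (30 mm wide, top 56 mm above the table) covers x = -135 to -25 mm. Dies in a row along y on the other side. Fixed catch post at x = 7 to 20, y = 99 to 113 mm, top 54 mm above the table.
- gauge_arm (a joint): Extension of the arm, m: 0 = parked (start), up to 0.11, growing along fixture +x. A return spring pulls back with 2 N (parked) to 4 N (out); damping about 6 N s/m. Grip and bar move with it; parked, their centre line is at fixture x = 0.
- release (a joint): Travel of the sprung release plate, m: 0 = out (its tail is blocked by the catch post, arm locked), 0.006 = fully in. It moves towards fixture -y, into the grip; 2 N to start, 6.5 N fully in. Unlocked beyond 0.004; it locks only at the parked place. Pinching plate and opposite grip face together from above presses it in.
- grip: The arm with its upright black grip, 26 mm (x) by 20 mm (y), from 56 to 110 mm above the table. Origin: on the grip's centre line, at table height; axes as the fixture's. On its +y side the grey release plate, 22 mm wide along x, 72 to 108 mm above the table; outer face at y = 18 mm when out, 12 mm when in; the grip's other face is at y = -10 mm: 28 mm across unpressed, 22 mm squeezed.
- grip_center (a point): Good point to pinch at: centre of the squeezed grip across y, 90 mm above the table, 20 mm below the grip's top. It moves with the arm. Axes as the fixture's: pinch along its y, draw along its +x.
- pointer (a point): Tip of the dark pointer fin (3 mm thick) over the white scale strip, 36 mm above the table; moves with the arm. The fin hangs under the arm's steel marking bar (8 mm wide along x, a dark line along the middle of its top, 215 mm long along y, 49 to 56 mm above the table), which passes 11 mm above a properly seated blank.
- scale_mark (a point): Middle of the one long mark (2 mm thick, across the whole strip) on the white scale strip, 33 mm above the table; short ticks are 10 mm apart. Axes as the fixture's. It lies level with the middle of the row of dies. Strip and dies are set at a different place along fixture x from job to job; fixed during the job.
- round_die: Fixed steel die block 52 x 52 x 14 mm with a round cavity 43 mm across, 6 mm deep, open at the top. Origin: centre of its underside, 18 mm above the table; top 32 mm above the table. One of three such blocks in a row 54 mm apart, order changing (the others, equally high, have a 37 mm square and a 33 mm round cavity).
- round_die_floor (a point): Centre of the floor of the round die's cavity, 26 mm above the table.
- round_blank: The larger round wooden blank: disc 40 mm across, 12 mm thick, about 25 g, lying on the table. Origin: centre of its underside. Seated, its underside rests on the cavity's floor and it stands 6 mm proud.
- round_blank_center (a point): Centre of that disc, 6 mm above its underside.
- square_blank: Bystander: square wooden blank 34 x 34 x 12 mm. Origin: centre of its underside.
- small_blank: Bystander: smaller round wooden blank 30 mm across, 12 mm thick. Origin: centre of its underside.
- thread_spool: Bystander: cream spool, 32 mm across, 42 mm high. Origin: centre of its underside.
- glue_bottle: Bystander: white bottle 40 mm across, 110 mm high. Origin: centre of its underside.
- bead_bowl: Bystander: white bowl 90 mm across, 35 mm high. Origin: centre of its underside.
- button_jar: Bystander: glass jar 64 mm across, 80 mm high. Origin: centre of its underside.
- mallet: Bystander: hammer 200 mm long, lying flat. Origin: under the middle of its length.
Things that resemble listed ones, but are neither listed nor needed, are in the scene too. Leave any blue or turquoise look-alike of the round_blank alone.

How it is judged:
On the way, in this order (a step that is already met when the one before it is completed fails the run):
1. the larger round blank lies flat and fully home in its matching die, let go (horizontal distance between round_blank_center and round_die_floor below 0.004 m and z of round_blank_center in the frame of round_die_floor between 0.0035 and 0.0085 m and angle between the z axis of round_blank and the z axis of round_die, either way round below 0.08 rad and linear speed of round_blank below 0.02 m/s and contact force between the fingers and round_blank below 0.05 N), for 0.2 s.
2. the release plate is squeezed in (value of joint release above 0.004 m), for 0.1 s.
At the end, for the whole second after the job is handed in: The pointer stands within 5 mm of the long mark and still, the fingers hold the grip (over 2 N) with the release plate pressed in more than 4 mm, and the larger round blank lies at rest in the round die: within 4 mm of its centre, fully home (2.5 mm), flat (0.08 rad) (x of pointer in the frame of scale_mark between -0.005 and 0.005 m and velocity of joint gauge_arm between -0.01 and 0.01 m/s and value of joint release above 0.004 m and contact force between the fingers and grip above 2 N and horizontal distance between round_blank_center and round_die_floor below 0.004 m and z of round_blank_center in the frame of round_die_floor between 0.0035 and 0.0085 m and angle between the z axis of round_blank and the z axis of round_die, either way round below 0.08 rad and linear speed of round_blank below 0.02 m/s); the arm keeps its last pose, push and grip.
It fails at once if a bystander is moved more than 30 mm (distance of any of square_blank, small_blank, thread_spool, glue_bottle, bead_bowl, button_jar, mallet from where it was at the start of the episode above 0.03 m).
It also fails if it takes over 51 s, if anything falls off the work surface, if the arm or the gripper's body presses on something with over 40 N, if the wrist force passes 120 N, or if a joint passes its speed limit or range.

## Robot

A 7-joint arm with a two-finger parallel gripper is mounted at the origin on the work surface. World frame = base frame: x ahead of the robot, y to its left, z up, the work surface at z = 0. Lengths are in m, angles in rad, forces in N, time in s.
With the tool pointing down it reaches from about 0.425 to 0.975 m from the base axis. Payload 16.7 kg.
Tool frame: the origin (TCP) lies on the mounting face of the last link; the fingertips stand 173 mm ahead of it and the grasp point (between the pads) lies 155 mm ahead of it; z points along the fingers, y is the line along which they close (so a half turn about z gives the same grasp; the last joint's range is limited). The gripper opens to 85 mm and grips with 20 to 120 N. Pads are 22 mm wide; open, the fingers measure 114 mm over their backs; the gripper's body (76 mm by 85 mm) begins 54 mm behind the grasp point. The pads swing forward as they close: fully open they stand 13 mm farther back than shut.
Start: joints at [-1.306, 0.426, 0.074, 1.606, -0.034, 1.111, -0.067], TCP at [0.271, 0.618, 0.405] pointing down, gripper open.
Joint ranges: [-2.85, 2.85], [-0.5, 2.14], [-1.23, 1.37], [0.21, 2.46], [-1.02, 4.16], [0.16, 2.05], [-2.73, 2.73]. Speed limits (rad/s): [1.89, 1.89, 2.39, 2.39, 3.01, 3.01, 3.01].

## Interface

Orientations are given as a unit quaternion [x, y, z, w].
In Python, from cell import r, viewer gives the robot as it stands.
- The arm moves only by the tool jog_arm, never from a script. Its argument "deltas" is a list of rows, each an object of numbers: "x", "y", "z": the shift along the tool's x, y, z in cm; "twist": the turn about the tool's z in degrees; "grip": the closure, from 0 (fully open) to 1 (shut). A call has 1 to 8 rows; each row is the pose to reach, as a shift and turn from the pose commanded when the call began, along the tool's axes at that moment; what a row does not reach only later rows make up. A row lasts 1/10 s, in which the tool goes at most 50 mm and 8.59 degrees, less where a joint would pass 70% of its speed; a pose out of reach is approached as far as the arm can. A call with a gripper value outside its range is refused whole. The fingers move at their own pace and stop on an object; "newtons" is the grip in N (left out, the last holds). Time passes only in rows, so rows that repeat a pose let the fingers close. It gives the time, the measured TCP pose, the force, the opening and the grip force at its end, in the units of the state.
- r.state(): the state, without advancing time (a new reading comes with each control period).
- viewer.capture(name): name is "scene" or "top" or "wrist"; returns a dict with "color" (384x512x3 uint8, red, green, blue), "camera_matrix" (3x3 intrinsics, pixels), "world_from_camera" (4x4, takes a point from camera to world coordinates). Camera axes: x right, y down, z forward; pixel columns grow to the right and rows downward; lengths in m; the calibration is good to about 2 mm. A picture is of the moment at which its call begins. There is no depth.
- r.job_done(): hands the job in; it is judged then, once.
The state is a dict: "t": time; "joint_positions": joint angles; "qd": joint speeds; "tau": joint torques, N m; "eef_pos": TCP position; "tcp_rot": TCP orientation; "force": force on the tool from outside, world axes, zero at the start; "torque": the same for the moment, N m; "opening": finger opening in m; "grip_force": force on a finger pad.
Only numpy, scipy, OpenCV 4.12 (cv2) and the standard library are available. Lean on these libraries where they do the work, as an engineer would, in place of code of your own. Each camera call takes 0.05 s, during which the arm holds its last target. There are 200 camera calls.

## Working session

There is one attempt and no reset: what is moved stays moved. The work goes in short steps, Python scripts to look and compute and a tool call to move; the robot and the scene stay as the last step left them, time stands still between calls to the robot, and variables do not carry over. Pictures are saved under pics/ and viewed, at most 10 in all, crops included, and the job is handed in when it is done.

Besides the shell and the picture viewer there is one more tool, called after ">>>" as name(argument=value, ...) on one line, values as JSON. jog_arm: Moves the arm, as the interface text tells. Its arguments: {"type":"object","properties":{"deltas":{"type":"array"},"newtons":{"type":"number"}},"required":["deltas"]}

```bash
mkdir -p pics; cat > h.py <<'E'
import numpy as np, cv2
from cell import r, viewer
from scipy.spatial.transform import Rotation as R
def cap(n,f):
    c=viewer.capture(n); cv2.imwrite(f'pics/{f}.png',c['color'][:,:,::-1]); np.savez(f'pics/{f}.npz',K=c['camera_matrix'],T=c['world_from_camera']); return c
def w(f,u,v,z):
    d=np.load(f'pics/{f}.npz');K,T=d['K'],d['T']
    ray=T[:3,:3]@np.linalg.inv(K)@[u,v,1]; o=T[:3,3]
    return o+ray*(z-o[2])/ray[2]
def pix(f,p):
    d=np.load(f'pics/{f}.npz');K,T=d['K'],d['T']
    q=K@(T[:3,:3].T@(np.array(p)-T[:3,3])); return q[:2]/q[2]
E
python3 - <<'E'
from h import *
for n in['scene','top']: cap(n,n)
a=cv2.imread('pics/top.png');cv2.imwrite('pics/top2.png',cv2.resize(a,(800,600),interpolation=cv2.INTER_CUBIC))
s=r.state();print(s)
E
```

```text
{'t': 0.1, 'joint_positions': array([-1.306532  ,  0.42668396,  0.0738494 ,  1.60652681, -0.03412506,
        1.11082221, -0.06707259]), 'qd': array([ 5.47560995e-05, -2.57729444e-03,  7.69801850e-04, -3.89857965e-04,
       -4.45369027e-04, -3.32618275e-04,  1.39155326e-03]), 'tau': array([ 7.89228478e-03, -9.51533389e+01,  3.77148986e+00, -4.64401388e+01,
        1.97962846e-02,  6.28445458e-03,  5.55129498e-05]), 'eef_pos': array([0.27132871, 0.61788669, 0.40407787]), 'tcp_rot': array([ 2.05415185e-01,  9.78674743e-01, -5.83465475e-04, -9.18492762e-05]), 'force': array([ 0.44195848, -0.80245639,  0.27230352]), 'torque': array([-0.06778816, -0.00433398, -0.04483097]), 'grip_force': 0.0, 'opening': 0.08516966679783014}
```

View pics/top2.png

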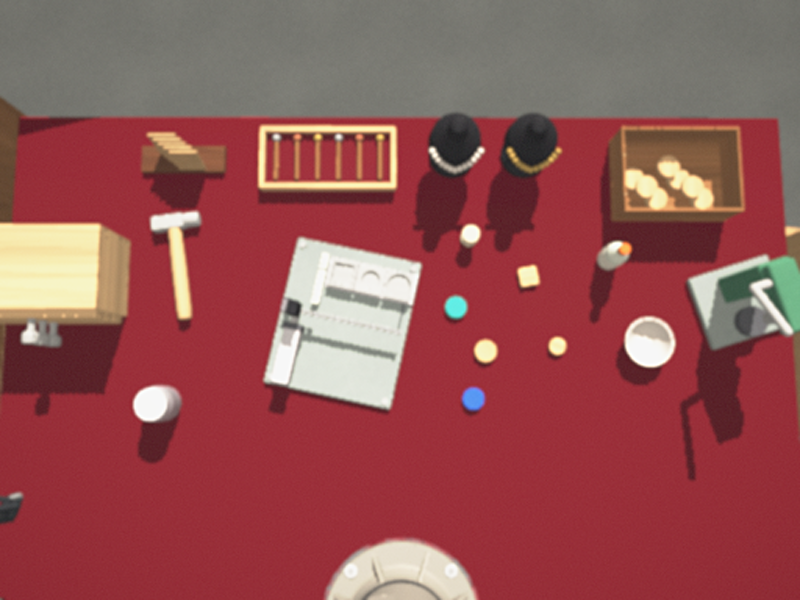

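View pics/scene.png

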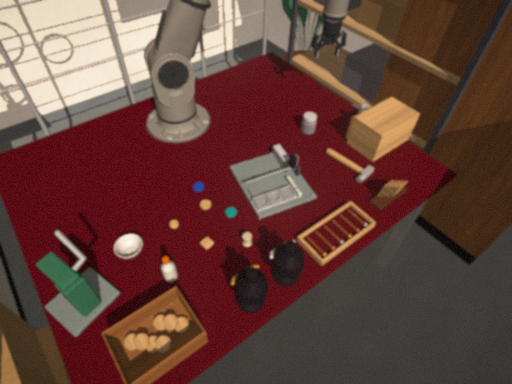

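The top view (800x600) shows these candidates for the large round blank:
- Plain wood disc at (485,351), which is larger.
- Plain wood disc at (557,346), the small blank.
- Turquoise disc at (456,307) and blue disc at (473,398), both look-alikes.
- Discs in the tray at about (660,185).

I choose (485,351). The fixture is at (343,323), with the dies at (343,275), (371,280) and (398,285).

```bash
python3 - <<'E'
from h import *
a=cv2.imread('pics/top.png')
cv2.imwrite('pics/crop.png',cv2.resize(a[145:270,165:365],(800,500),interpolation=cv2.INTER_CUBIC))
k=.64
for n,u,v,z in [('blank',485,350.5,.012),('small',557,346,.012),('die1',343,275,.03),('die2',371,280,.03),('die3',398,285,.03),('grip',292,308,.11),('cTL',298,238,.012),('cTR',421,263,.012),('cBR',389,409,.012),('cBL',264,382,.012)]:
    print(n,w('top',u*k,v*k,z).round(3))
print(np.load('pics/top.npz')['T'].round(3))
E
```

```text
blank [ 0.486 -0.16   0.012]
small [ 0.494 -0.296  0.012]
die1 [0.626 0.106 0.03 ]
die2 [0.617 0.054 0.03 ]
die3 [0.607 0.003 0.03 ]
grip [0.555 0.189 0.11 ]
cTL [0.701 0.194 0.012]
cTR [ 0.652 -0.04   0.012]
cBR [0.378 0.02  0.012]
cBL [0.428 0.253 0.012]
[[-0.002 -0.993  0.119  0.419]
 [-1.     0.    -0.009  0.004]
 [ 0.009 -0.119 -0.993  1.342]
 [ 0.     0.     0.     1.   ]]
```

View pics/crop.png

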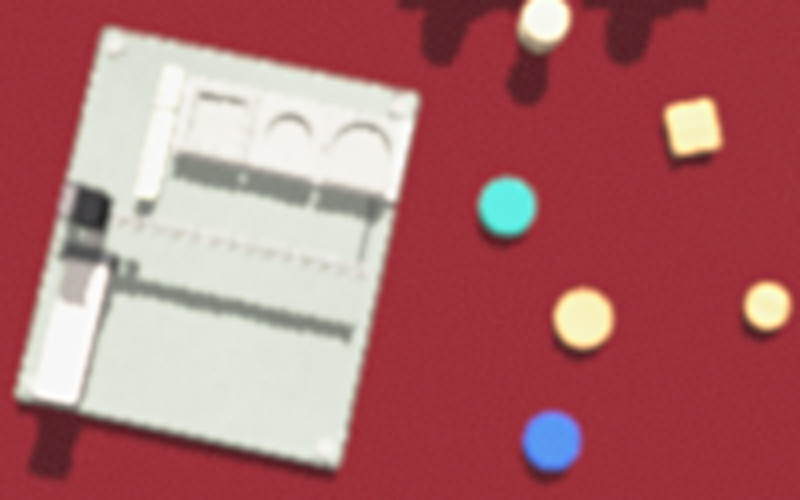

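The crop shows the dies in this order: square at (218,120), small round at (287,140), large round at (358,160). The larger plain disc at (583,318) is the target, and the 30 mm one at (767,307) is visibly smaller.

```bash
cat >> h.py <<'E'
def go(p, yaw=None):
    "deltas (cm) in the tool axes to world p, twist to bring tool y to world yaw deg (mod 180)"
    s=r.state(); M=R.from_quat(s['tcp_rot']).as_matrix()
    d=M.T@(np.array(p)-s['eef_pos'])*100
    ty=np.degrees(np.arctan2(M[1,1],M[0,1])); tw=None
    if yaw is not None: tw=-((yaw-ty+90)%180-90)
    print('at',s['eef_pos'].round(4),'delta',d.round(2),'twist',tw,'t',round(s['t'],2),'op',s['opening'],'tilt',M[:,2].round(4))
E
python3 - <<'E'
from h import *
go([.45,.25,.404],77.7);go([.486,-.16,.34],77.7)
E
```

```text
at [0.2713 0.6179 0.4041] delta [-31.15 -26.5    0.04] twist -11.407615514071338 t 0.1 op 0.08516966679783014 tilt [-4.0e-04 -1.1e-03 -1.0e+00]
at [0.2713 0.6179 0.4041] delta [-50.93 -62.59   6.48] twist -11.407615514071338 t 0.1 op 0.08516966679783014 tilt [-4.0e-04 -1.1e-03 -1.0e+00]
```

>>> jog_arm(deltas=[{"x": -5, "y": -4, "twist": -5}, {"x": -9, "y": -8, "twist": -11.4}, {"x": -12, "y": -11, "twist": -11.4}, {"x": -16, "y": -14, "twist": -11.4}, {"x": -20, "y": -17, "twist": -11.4}, {"x": -24, "y": -20, "twist": -11.4}, {"x": -28, "y": -23.5, "twist": -11.4}, {"x": -31, "y": -26.5, "twist": -11.4}])

```text
schema error: expected keys x, y, z, twist, grip
```

```bash
python3 - <<'E'
from h import *
go([.486,-.16,.34],77.7)
E
```

```text
at [0.2713 0.6179 0.4041] delta [-50.93 -62.59   6.48] twist -11.407615514071338 t 0.1 op 0.08516966679783014 tilt [-4.0e-04 -1.1e-03 -1.0e+00]
```

All keys are required in every row.

>>> jog_arm(deltas=[{"x": -5, "y": -4, "z": 0, "twist": -5, "grip": 0}, {"x": -9, "y": -8, "z": 0, "twist": -11.4, "grip": 0}, {"x": -12, "y": -11, "z": 0, "twist": -11.4, "grip": 0}, {"x": -16, "y": -14, "z": 0, "twist": -11.4, "grip": 0}, {"x": -20, "y": -17, "z": 0, "twist": -11.4, "grip": 0}, {"x": -24, "y": -20, "z": 0, "twist": -11.4, "grip": 0}, {"x": -28, "y": -23.5, "z": 0, "twist": -11.4, "grip": 0}, {"x": -31, "y": -26.5, "z": 0, "twist": -11.4, "grip": 0}])

```text
t: 0.9
eef_pos: [0.4461, 0.2564, 0.4047]
tcp_rot: [0.107, 0.994, 0.0, -0.0]
force: [1.2, 0.2, -0.6]
opening: 0.0858
grip_force: 0.0
```

```bash
python3 - <<'E'
from h import *
go([.486,-.16,.34],77.7)
E
```

```text
at [0.4461 0.2564 0.4047] delta [-12.78 -39.83   6.47] twist -0.01569569225090106 t 0.9 op 0.08579413260850459 tilt [ 0.  0. -1.]
```

>>> jog_arm(deltas=[{"x": -1.5, "y": -5, "z": 0, "twist": 0, "grip": 0}, {"x": -3, "y": -10, "z": 1, "twist": 0, "grip": 0}, {"x": -5, "y": -15, "z": 2, "twist": 0, "grip": 0}, {"x": -6, "y": -20, "z": 3, "twist": 0, "grip": 0}, {"x": -8, "y": -24, "z": 4, "twist": 0, "grip": 0}, {"x": -10, "y": -29, "z": 5, "twist": 0, "grip": 0}, {"x": -11, "y": -34, "z": 6, "twist": 0, "grip": 0}, {"x": -12.5, "y": -39, "z": 6.5, "twist": 0, "grip": 0}])

```text
t: 1.7
eef_pos: [0.4828, -0.1348, 0.341]
tcp_rot: [0.107, 0.994, -0.0, -0.0]
force: [1.1, 0.4, 0.9]
opening: 0.0854
grip_force: 0.0
```

>>> jog_arm(deltas=[{"x": 0, "y": 0, "z": 0, "twist": 0, "grip": 0}, {"x": 0, "y": 0, "z": 0, "twist": 0, "grip": 0}, {"x": 0, "y": 0, "z": 0, "twist": 0, "grip": 0}])

```text
t: 2.0
eef_pos: [0.4834, -0.1321, 0.3415]
tcp_rot: [0.107, 0.994, 0.0, -0.0]
force: [-0.6, 0.8, -0.3]
opening: 0.0855
grip_force: 0.0
```

```bash
python3 - <<'E'
from h import *
cap('wrist','w1')
go([.486,-.16,.34],77.7)
print(pix('w1',[.486,-.16,.012]))
E
```

```text
at [ 0.4835 -0.1318  0.3416] delta [-0.84 -2.7   0.16] twist 0.0879086638652069 t 2.05 op 0.08545880031583018 tilt [-2.e-04  4.e-04 -1.e+00]
[226.97254842 184.89503492]
```

View pics/w1.png

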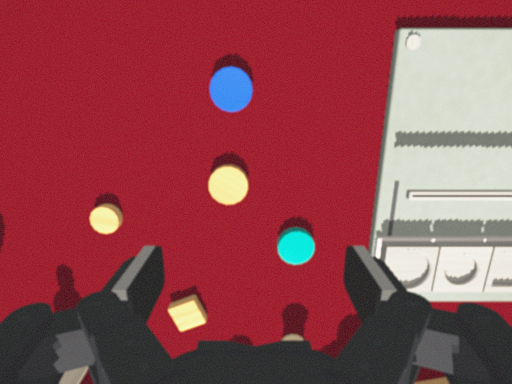

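The wrist view shows the target disc at (228,184), agreeing with the prediction. The small blank is at (106,218), the look-alikes at (231,89) and (296,245), and the large round die is at the left of the row, near (408,265).

```bash
cat >> h.py <<'E'
def blank(f,z):
    a=cv2.imread(f'pics/{f}.png'); h=cv2.cvtColor(a,cv2.COLOR_BGR2HSV)
    m=cv2.inRange(h,(10,50,150),(35,255,255)); n,l,s,c=cv2.connectedComponentsWithStats(m)
    for i in range(1,n):
        if s[i,4]>300: print(s[i],c[i].round(1),w(f,*c[i],z).round(4))
E
python3 - <<'E'
from h import *
blank('w1',.0105)
go([.486,-.159,.181])
E
```

```text
[ 208  165   41   40 1255] [227.8 184.6] [ 0.4863 -0.1593  0.0105]
[ 89 204  33  30 750] [105.3 218.7] [ 0.495  -0.2932  0.0105]
[168 296  39  36 907] [186.8 313.6] [ 0.6268 -0.2422  0.0105]
at [ 0.4835 -0.1318  0.3416] delta [-0.82 -2.61 16.06] twist None t 2.05 op 0.08545880031583018 tilt [-2.e-04  4.e-04 -1.e+00]
```

>>> jog_arm(deltas=[{"x": -0.8, "y": -2.6, "z": 4, "twist": 0, "grip": 0.2}, {"x": -0.8, "y": -2.6, "z": 8, "twist": 0, "grip": 0.2}, {"x": -0.8, "y": -2.6, "z": 11.5, "twist": 0, "grip": 0.2}, {"x": -0.8, "y": -2.6, "z": 14, "twist": 0, "grip": 0.2}, {"x": -0.8, "y": -2.6, "z": 15.5, "twist": 0, "grip": 0.2}, {"x": -0.8, "y": -2.6, "z": 16.5, "twist": 0, "grip": 0.2}, {"x": -0.8, "y": -2.6, "z": 16.5, "twist": 0, "grip": 0.2}, {"x": -0.8, "y": -2.6, "z": 16.5, "twist": 0, "grip": 0.2}])

```text
t: 2.85
eef_pos: [0.486, -0.1597, 0.1772]
tcp_rot: [0.107, 0.994, 0.0, 0.0]
force: [-0.3, 0.9, 0.6]
opening: 0.0683
grip_force: 0.0
```

```bash
python3 - <<'E'
from h import *
go([.4863,-.1593,.176]);cap('wrist','w2')
E
```

```text
at [ 0.486  -0.1597  0.1772] delta [-0.02  0.05  0.12] twist None t 2.85 op 0.06834429073013942 tilt [ 6.e-04  0.e+00 -1.e+00]
```

View pics/w2.png

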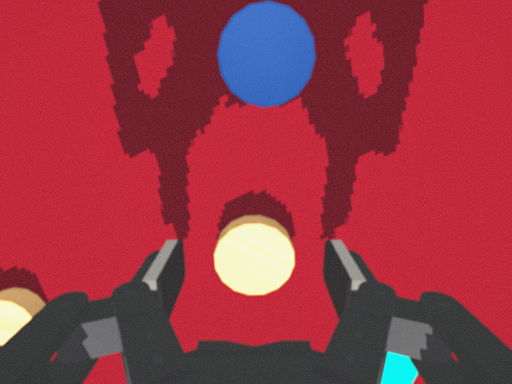

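The blank is centred between the pads: disc at (255,255), pads at (165,265) and (345,265). Closing on it.

>>> jog_arm(deltas=[{"x": 0, "y": 0, "z": 0, "twist": 0, "grip": 0.8}, {"x": 0, "y": 0, "z": 0, "twist": 0, "grip": 0.8}, {"x": 0, "y": 0, "z": 0, "twist": 0, "grip": 0.8}, {"x": 0, "y": 0, "z": 0, "twist": 0, "grip": 0.8}, {"x": 0, "y": 0, "z": 0, "twist": 0, "grip": 0.8}, {"x": 0, "y": 0, "z": 0, "twist": 0, "grip": 0.8}], newtons=25)

```text
t: 3.5
eef_pos: [0.4859, -0.1602, 0.1774]
tcp_rot: [0.107, 0.994, 0.0, 0.001]
force: [-1.7, 1.7, 12.3]
opening: 0.0387
grip_force: 23.7
```

>>> jog_arm(deltas=[{"x": 0, "y": 0, "z": -2, "twist": 0, "grip": 0.8}, {"x": 0, "y": 0, "z": -5, "twist": 0, "grip": 0.8}, {"x": 0, "y": 0, "z": -9, "twist": 0, "grip": 0.8}, {"x": 0, "y": 0, "z": -12, "twist": 0, "grip": 0.8}, {"x": 0, "y": 0, "z": -12, "twist": 0, "grip": 0.8}])

```text
t: 4.0
eef_pos: [0.4866, -0.1606, 0.3005]
tcp_rot: [0.107, 0.994, 0.0, 0.003]
force: [0.7, 0.3, -1.2]
opening: 0.0381
grip_force: 25.4
```

```bash
python3 - <<'E'
from h import *
go([.607,.003,.297],77.7);cap('wrist','w3')
E
```

```text
at [ 0.4866 -0.1606  0.3005] delta [-8.27 18.55  0.42] twist -0.0275069503223051 t 4.0 op 0.03807033624346212 tilt [ 6.1e-03 -2.0e-04 -1.0e+00]
```

View pics/w3.png

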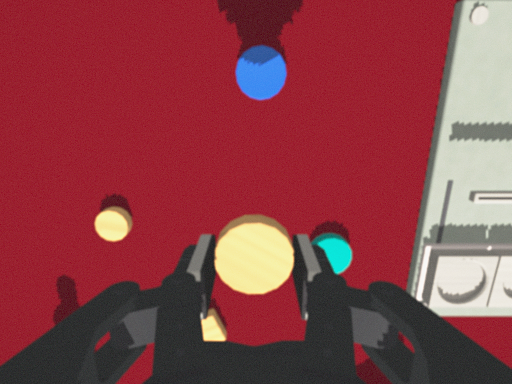

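The blank is held at (254,254), level between the pads. I need the fingertip height relative to the blank and the die's centre.

```bash
python3 - <<'E'
from h import *
s=r.state(); M=R.from_quat(s['tcp_rot']).as_matrix();p=s['eef_pos']
for z in (.163,.167,.171,.175,.179):
    print(z,[pix('w3',p+M@[.011,y,z]).round(0) for y in(-.019,.019)],'disc',pix('w3',p+M@[0,0,z]).round(0),(pix('w3',p+M@[0,.02,z])-pix('w3',p+M@[0,-.02,z])).round(1))
blank('w3',.13)
a=cv2.imread('pics/w3.png')
b=np.hstack([cv2.resize(a[200:320,170:340],(510,360),interpolation=2),cv2.resize(a[230:320,412:512],(400,360),interpolation=2)[:,:290]])
cv2.imwrite('pics/w3c.png',b)
E
```

```text
0.163 [array([214., 237.]), array([294., 237.])] disc [254. 258.] [82.4 -0. ]
0.167 [array([215., 234.]), array([293., 234.])] disc [254. 254.] [80.3 -0. ]
0.171 [array([216., 230.]), array([292., 230.])] disc [254. 250.] [78.4 -0. ]
0.175 [array([217., 227.]), array([291., 227.])] disc [254. 246.] [76.5 -0. ]
0.179 [array([218., 224.]), array([290., 224.])] disc [254. 243.] [74.7 -0. ]
[ 94 207  38  34 962] [112.6 223.9] [ 0.457  -0.2243  0.13  ]
[ 214  215   80   79 4959] [253.5 255. ] [ 0.4882 -0.1608  0.13  ]
[201 310  25  32 518] [212.2 328.5] [ 0.5274 -0.1926  0.13  ]
```

View pics/w3c.png

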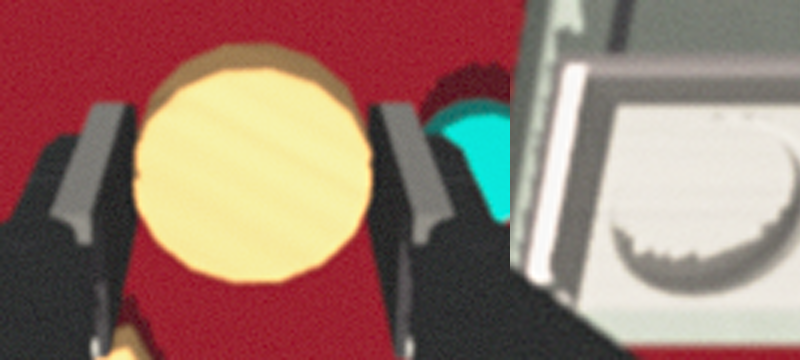

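The fingertips overlap only the top ~2 mm of the disc, so they clear the die when it's seated, but I'll carry it gently. I'll hover beyond the die to see it in the clear part of the view.

>>> jog_arm(deltas=[{"x": -0.6, "y": 0.8, "z": 0, "twist": 0, "grip": 0.8}, {"x": -2, "y": 2.7, "z": 0, "twist": 0, "grip": 0.8}, {"x": -4, "y": 5.4, "z": 0, "twist": 0, "grip": 0.8}, {"x": -6.5, "y": 8.7, "z": 0, "twist": 0, "grip": 0.8}, {"x": -9, "y": 12, "z": 0, "twist": 0, "grip": 0.8}, {"x": -11.5, "y": 15.3, "z": 0, "twist": 0, "grip": 0.8}, {"x": -13, "y": 17.4, "z": 0, "twist": 0, "grip": 0.8}, {"x": -13.7, "y": 18.3, "z": 0, "twist": 0, "grip": 0.8}])

```text
t: 4.85
eef_pos: [0.66, -0.0073, 0.2945]
tcp_rot: [0.106, 0.994, 0.0, -0.001]
force: [0.1, -0.3, -0.4]
opening: 0.0383
grip_force: 25.4
```

>>> jog_arm(deltas=[{"x": 0, "y": 0, "z": 0, "twist": 0, "grip": 0.8}, {"x": 0, "y": 0, "z": 0, "twist": 0, "grip": 0.8}, {"x": 0, "y": 0, "z": 0, "twist": 0, "grip": 0.8}, {"x": 0, "y": 0, "z": 0, "twist": 0, "grip": 0.8}])

```text
t: 5.25
eef_pos: [0.6579, -0.0116, 0.2968]
tcp_rot: [0.108, 0.994, -0.0, -0.0]
force: [-0.3, 0.0, -0.7]
opening: 0.0382
grip_force: 25.4
```

```bash
python3 - <<'E'
from h import *
cap('wrist','w4');blank('w4',.13);go([.607,.003,.297])
a=cv2.imread('pics/w4.png');cv2.imwrite('pics/w4b.png',cv2.resize(a,(800,600),interpolation=2))
E
```

```text
[  0 196  23  35 361] [  6.4 215.8] [ 0.6115 -0.1208  0.13  ]
[ 214  222   80   72 4562] [253.7 257.6] [ 0.658  -0.0116  0.13  ]
[428 291  84  23 767] [471.1 302.2] [0.7073 0.0926 0.13  ]
[503 304   9  60 415] [506.8 332.8] [0.731 0.111 0.13 ]
at [ 0.6581 -0.0114  0.2968] delta [ 5.29  0.31 -0.02] twist None t 5.3 op 0.03848641654779461 tilt [ 0.e+00  1.e-04 -1.e+00]
```

View pics/w4b.png

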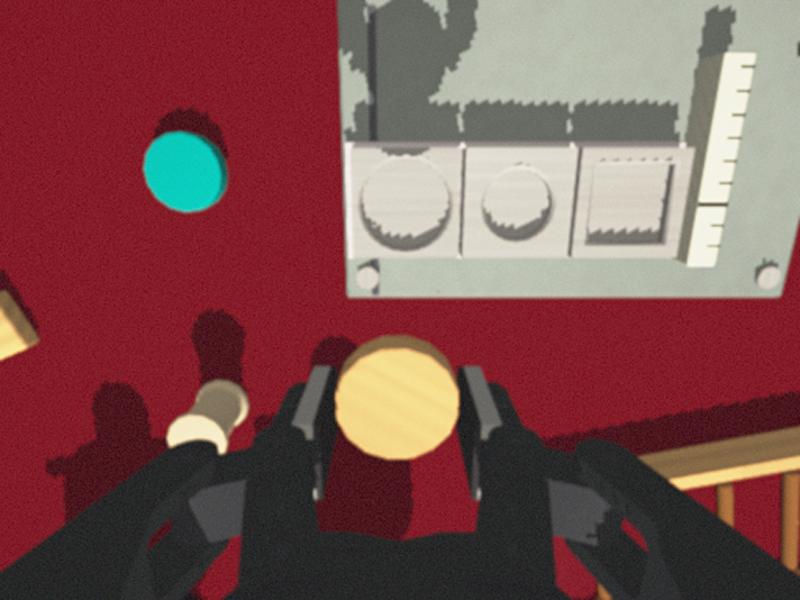

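The large round die is leftmost, with its cavity rim spanning (360–451, 150–250) and centred near (405,200). The long mark is at (712,204).

```bash
python3 - <<'E'
from h import *
k=.64
W=lambda u,v,z: w('w4',u*k,v*k,z)
P={n:W(u,v,z) for n,u,v,z in [('L',360,200,.032),('R',451,200,.032),('T',405,150,.032),('B',405,250,.032),('TL',348,145,.032),('TR',690,147,.032),('BL',350,258,.032),('BR',680,258,.032),('m0',697,203.5,.033),('m1',729,205,.033),('sqT',628,159,.032),('sqB',628,245,.032),('sqL',584,200,.032),('sqR',671,200,.032)]}
for n in P: print(n,P[n].round(4))
n=lambda a,b:np.linalg.norm(P[a]-P[b]).round(4)
print(n('L','R'),n('T','B'),n('TL','TR'),n('TL','BL'))
d=P['TL']-P['TR'];print('yaw',np.degrees(np.arctan2(-d[1],-d[0])))
d=P['BL']-P['BR'];print('yaw',np.degrees(np.arctan2(-d[1],-d[0])))
c=(P['L']+P['R']+P['T']+P['B'])/4
c2=(P['TL']+P['TR']+P['BL']+P['BR'])/4; y=-d/np.linalg.norm(d)
x=np.array([y[1],-y[0],0]); m=(P['m0']+P['m1'])/2
print('die',c,'from block',c2-.054*np.array([.213,.977,0]),'mark',m,'x_f diff',(m-c)@x,(m-c)@y)
go(c+[0,0,.265],None)
E
```

```text
L [ 0.6018 -0.017   0.032 ]
R [0.6111 0.0254 0.032 ]
T [0.5841 0.0087 0.032 ]
B [ 0.63   -0.0011  0.032 ]
TL [ 0.5763 -0.0165  0.032 ]
TR [0.6111 0.1378 0.032 ]
BL [ 0.6281 -0.0285  0.032 ]
BR [0.6631 0.1309 0.032 ]
m0 [0.6377 0.1395 0.033 ]
m1 [0.6417 0.1544 0.033 ]
sqT [0.6103 0.1094 0.032 ]
sqB [0.6511 0.1063 0.032 ]
sqL [0.6247 0.0874 0.032 ]
sqR [0.6336 0.128  0.032 ]
0.0434 0.047 0.1582 0.0532
yaw 77.30281167031939
yaw 77.61955791210977
die [0.60674251 0.00400428 0.032     ] from block [0.6081415  0.00316163 0.032     ] mark [0.63969768 0.14692233 0.033     ] x_f diff 0.0015469008551826614 0.14666021552180022
at [ 0.6581 -0.0114  0.2968] delta [ 5.34  0.4  -0.02] twist None t 5.3 op 0.03848641654779461 tilt [ 0.e+00  1.e-04 -1.e+00]
```

>>> jog_arm(deltas=[{"x": 0.8, "y": 0.1, "z": 0, "twist": 0, "grip": 0.8}, {"x": 2.5, "y": 0.2, "z": 0.5, "twist": 0, "grip": 0.8}, {"x": 4.3, "y": 0.3, "z": 2, "twist": 0, "grip": 0.8}, {"x": 5.3, "y": 0.4, "z": 4.5, "twist": 0, "grip": 0.8}, {"x": 5.3, "y": 0.4, "z": 6.5, "twist": 0, "grip": 0.8}, {"x": 5.3, "y": 0.4, "z": 8, "twist": 0, "grip": 0.8}, {"x": 5.3, "y": 0.4, "z": 8.2, "twist": 0, "grip": 0.8}, {"x": 5.3, "y": 0.4, "z": 8.2, "twist": 0, "grip": 0.8}])

```text
t: 6.1
eef_pos: [0.6077, 0.0045, 0.2147]
tcp_rot: [0.107, 0.994, -0.0, -0.0]
force: [-0.3, -0.3, -0.0]
opening: 0.0384
grip_force: 25.4
```

>>> jog_arm(deltas=[{"x": 0, "y": 0, "z": 0, "twist": 0, "grip": 0.8}, {"x": 0, "y": 0, "z": 0, "twist": 0, "grip": 0.8}, {"x": 0, "y": 0, "z": 0, "twist": 0, "grip": 0.8}])

```text
t: 6.4
eef_pos: [0.6078, 0.0046, 0.2152]
tcp_rot: [0.107, 0.994, 0.0, 0.0]
force: [0.6, 0.6, -0.2]
opening: 0.0382
grip_force: 25.4
```

```bash
python3 - <<'E'
from h import *
cap('wrist','w5');blank('w5',.05);go([.6075,.0037,.2035])
a=cv2.imread('pics/w5.png');cv2.imwrite('pics/w5b.png',cv2.resize(a[180:330,150:350],(800,600),interpolation=2))
E
```

```text
[ 215  222   79   72 4512] [253.6 257.8] [0.6073 0.0048 0.05  ]
at [0.6078 0.0047 0.2151] delta [ 0.01 -0.1   1.16] twist None t 6.45 op 0.03829984988943923 tilt [ 7.e-04  2.e-04 -1.e+00]
```

View pics/w5b.png

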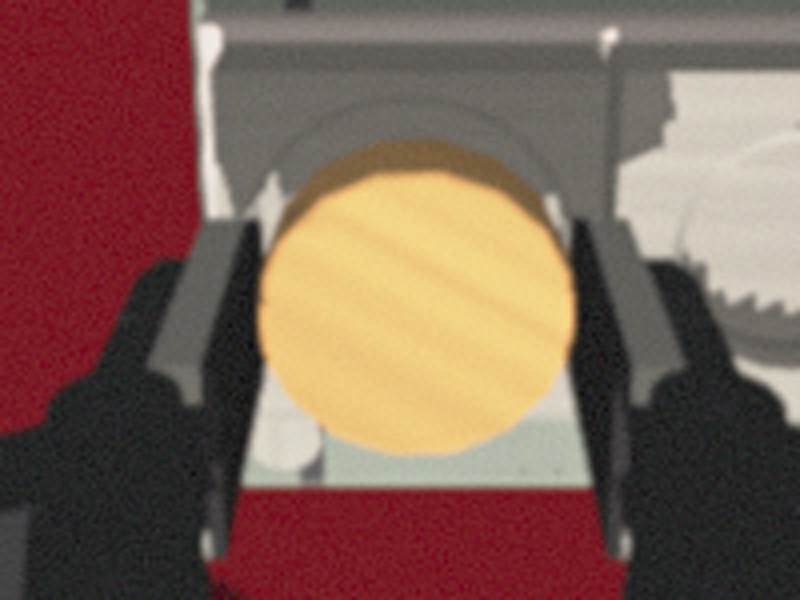

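```bash
python3 - <<'E'
from h import *
W=lambda u,v,z: w('w5',150+u/4,180+v/4,z)
x=np.array([.977,-.213,0]);y=np.array([.213,.977,0]);s=r.state()['eef_pos']
for n,p in [('cav far +21.5',W(405,97,.032)),('edge far +26',W(413,70,.032)),('blanktop',W(417,312,.0498)),('blank near edge -20',W(417,455,.0498)),('blank far bottom edge +20',W(417,139,.0378))]:
    print(n,((p-s)@x*1e3).round(1),((p-s)@y*1e3).round(1))
E
```

```text
cav far +21.5 -21.8 -1.2
edge far +26 -25.5 -0.2
blanktop -0.3 0.3
blank near edge -20 20.0 0.3
blank far bottom edge +20 -18.2 0.3
```

The far cavity arc shows the blank is centred along x and about 0.8 mm off in y. I'll correct that and lower it.

>>> jog_arm(deltas=[{"x": 0, "y": -0.08, "z": 0.2, "twist": 0, "grip": 0.8}, {"x": 0, "y": -0.08, "z": 0.4, "twist": 0, "grip": 0.8}, {"x": 0, "y": -0.08, "z": 0.6, "twist": 0, "grip": 0.8}, {"x": 0, "y": -0.08, "z": 0.8, "twist": 0, "grip": 0.8}, {"x": 0, "y": -0.08, "z": 0.9, "twist": 0, "grip": 0.8}, {"x": 0, "y": -0.08, "z": 1.0, "twist": 0, "grip": 0.8}, {"x": 0, "y": -0.08, "z": 1.1, "twist": 0, "grip": 0.8}, {"x": 0, "y": -0.08, "z": 1.1, "twist": 0, "grip": 0.8}])

```text
t: 7.25
eef_pos: [0.6074, 0.0038, 0.2042]
tcp_rot: [0.107, 0.994, 0.0, -0.0]
force: [-5.4, 1.3, 13.3]
opening: 0.0384
grip_force: 32.4
```

```bash
python3 - <<'E'
from h import *
cap('wrist','w6');blank('w6',.038);s=r.state();print(s['eef_pos'],s['force'])
E
```

```text
[ 215  222   79   72 4500] [253.7 257.7] [0.6073 0.0039 0.038 ]
[0.6074095  0.00380865 0.20421878] [-5.69571451  0.79109313 12.56534419]
```

The blank hasn't slipped in the grip and contact came at the seated height, so it's in. Releasing and lifting.

>>> jog_arm(deltas=[{"x": 0, "y": 0, "z": -0.1, "twist": 0, "grip": 0.4}, {"x": 0, "y": 0, "z": -0.1, "twist": 0, "grip": 0.2}, {"x": 0, "y": 0, "z": -0.1, "twist": 0, "grip": 0.1}, {"x": 0, "y": 0, "z": -0.1, "twist": 0, "grip": 0.1}, {"x": 0, "y": 0, "z": -2, "twist": 0, "grip": 0.1}, {"x": 0, "y": 0, "z": -6, "twist": 0, "grip": 0.1}, {"x": 0, "y": 0, "z": -9, "twist": 0, "grip": 0.1}, {"x": 0, "y": 0, "z": -9, "twist": 0, "grip": 0.1}])

```text
t: 8.1
eef_pos: [0.6086, 0.0036, 0.2974]
tcp_rot: [0.107, 0.994, 0.001, 0.003]
force: [0.0, 0.0, 0.1]
opening: 0.0769
grip_force: 0.0
```

>>> jog_arm(deltas=[{"x": -2.5, "y": 0, "z": 0, "twist": 0, "grip": 0.1}, {"x": -5, "y": 0, "z": 0, "twist": 0, "grip": 0.1}, {"x": -5, "y": 0, "z": 0, "twist": 0, "grip": 0.1}, {"x": -5, "y": 0, "z": 0, "twist": 0, "grip": 0.1}, {"x": -5, "y": 0, "z": 0, "twist": 0, "grip": 0.1}])

```text
t: 8.6
eef_pos: [0.6556, -0.0067, 0.293]
tcp_rot: [0.107, 0.994, -0.0, -0.001]
force: [0.3, -0.5, 0.5]
opening: 0.0772
grip_force: 0.0
```

```bash
python3 - <<'E'
from h import *
cap('wrist','w7');blank('w7',.037)
x=np.array([.977,-.213,0]);y=np.array([.213,.977,0])
g=np.array([.6075,.0037,0])-.087*x+.1715*y   # rough grip
print('grip guess',g); go(np.append(g[:2],.30),77.6)
a=cv2.imread('pics/w7.png')
b=np.vstack([cv2.resize(a[80:200,180:340],(800,600),interpolation=2)]);cv2.imwrite('pics/w7b.png',b)
h=cv2.cvtColor(a,cv2.COLOR_BGR2HSV);m=cv2.inRange(h,(8,60,100),(35,255,255));m[200:]=0
c=max(cv2.findContours(m,0,1)[0],key=cv2.contourArea);e=cv2.fitEllipse(c);print(e,cv2.boundingRect(c))
print([pix('w7',[.608,.0037,z]) for z in(.032,.038)])
E
```

```text
[ 226  108   56   57 2508] [253.8 136. ] [0.6076 0.0038 0.037 ]
[475 297  37  15 337] [494.3 303.9] [0.791 0.175 0.037]
[304 326  42  25 440] [322.9 335.3] [0.7922 0.0265 0.037 ]
grip guess [0.5590305 0.1897865 0.       ]
at [ 0.6556 -0.0066  0.2932] delta [13.62 17.13 -0.67] twist 0.09535745945225926 t 8.65 op 0.07676826799806986 tilt [-1.e-03  1.e-04 -1.e+00]
((253.7967529296875, 135.95265197753906), (54.63018035888672, 56.324928283691406), 179.4272918701172) (226, 108, 56, 57)
[array([253.75151982, 135.71059655]), array([253.75399333, 136.67948558])]
```

The blank is measured at (.6076, .0038), within 1 mm of the die's centre. Next I'll hover just past the grip to locate it.

>>> jog_arm(deltas=[{"x": 1, "y": 3, "z": -1, "twist": 0, "grip": 0.1}, {"x": 3, "y": 6, "z": -2.7, "twist": 0, "grip": 0.1}, {"x": 5, "y": 10, "z": -2.7, "twist": 0, "grip": 0.1}, {"x": 7, "y": 14, "z": -2.7, "twist": 0, "grip": 0.1}, {"x": 8.6, "y": 17.1, "z": -2.7, "twist": 0, "grip": 0.1}, {"x": 8.6, "y": 17.1, "z": -2.7, "twist": 0, "grip": 0.1}, {"x": 8.6, "y": 17.1, "z": -2.7, "twist": 0, "grip": 0.1}, {"x": 8.6, "y": 17.1, "z": -2.7, "twist": 0, "grip": 0.1}])

```text
t: 9.45
eef_pos: [0.6087, 0.1776, 0.3207]
tcp_rot: [0.108, 0.994, -0.0, 0.0]
force: [-0.7, -0.3, 0.2]
opening: 0.0769
grip_force: 0.0
```

```bash
python3 - <<'E'
from h import *
y=np.array([.213,.977,0])
print('width exp',[(pix('w7',np.array([.6076,.0038,z])+.02*y)-pix('w7',np.array([.6076,.0038,z])-.02*y))[0].round(1) for z in(.038,.044)])
cap('wrist','w8');go([.559,.19,.245],77.6)
a=cv2.imread('pics/w8.png');cv2.imwrite('pics/w8b.png',cv2.resize(a,(800,600),interpolation=2))
E
```

```text
width exp [np.float64(55.5), np.float64(57.0)]
at [0.6089 0.1773 0.3207] delta [5.14 0.17 7.57] twist -0.0045221904211558694 t 9.5 op 0.0768280028157125 tilt [ 2.e-04 -4.e-04 -1.e+00]
```

View pics/w8b.png

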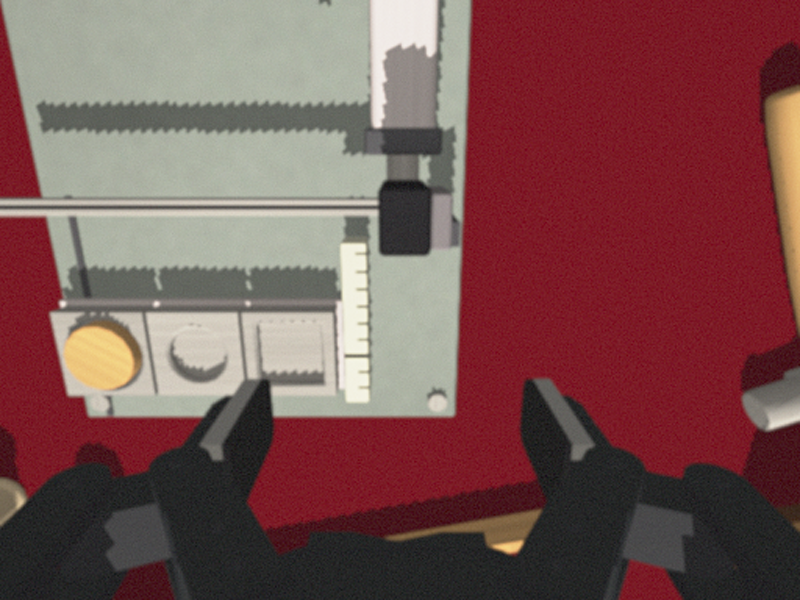

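The blank sits flat in its die at (102,355). The grip's top is at (405,218), the release plate at (441,218), the bar line at row 207, and the long mark at (357,356).

```bash
python3 - <<'E'
from h import *
W=lambda u,v,z: w('w8',u*.64,v*.64,z)
x=np.array([.977,-.213,0]);y=np.array([.213,.977,0]);s=r.state()['eef_pos']
for n,u,v,z in [('top far',405,182,.11),('top near',405,253,.11),('L',380,215,.11),('R',431,215,.11),('plateR',452,215,.108),('bar',300,206.5,.056),('barR',375,206.5,.056),('mark',357,356,.033),('blank',99,356,.037)]:
    d=(W(u,v,z)-s)*1e3; print(n,(d@x).round(1),(d@y).round(1))
E
```

```text
top far -65.3 3.4
top near -39.1 3.5
L -53.4 -5.8
R -53.4 13.0
plateR -53.1 21.0
bar -50.8 -45.9
barR -50.8 -10.0
mark 36.9 -22.6
blank 35.0 -169.0
```

>>> jog_arm(deltas=[{"x": 2.5, "y": 0.3, "z": 0, "twist": 0, "grip": 0.1}, {"x": 5.1, "y": 0.5, "z": 0, "twist": 0, "grip": 0.1}, {"x": 5.1, "y": 0.5, "z": 0, "twist": 0, "grip": 0.1}, {"x": 5.1, "y": 0.5, "z": 2, "twist": 0, "grip": 0.1}, {"x": 5.1, "y": 0.5, "z": 4.5, "twist": 0, "grip": 0.1}, {"x": 5.1, "y": 0.5, "z": 6.5, "twist": 0, "grip": 0.1}, {"x": 5.1, "y": 0.5, "z": 7.6, "twist": 0, "grip": 0.1}, {"x": 5.1, "y": 0.5, "z": 7.6, "twist": 0, "grip": 0.1}])

```text
t: 10.3
eef_pos: [0.56, 0.1934, 0.2435]
tcp_rot: [0.108, 0.994, -0.001, -0.001]
force: [0.1, 0.9, 0.8]
opening: 0.0769
grip_force: 0.0
```

>>> jog_arm(deltas=[{"x": 0, "y": 0, "z": 0, "twist": 0, "grip": 0.4}, {"x": 0, "y": 0, "z": 0, "twist": 0, "grip": 0.6}, {"x": 0, "y": 0, "z": 0, "twist": 0, "grip": 0.7}, {"x": 0, "y": 0, "z": 0, "twist": 0, "grip": 0.8}, {"x": 0, "y": 0, "z": 0, "twist": 0, "grip": 0.9}, {"x": 0, "y": 0, "z": 0, "twist": 0, "grip": 0.9}, {"x": 0, "y": 0, "z": 0, "twist": 0, "grip": 0.9}, {"x": 0, "y": 0, "z": 0, "twist": 0, "grip": 0.9}], newtons=35)

```text
t: 11.1
eef_pos: [0.5603, 0.1918, 0.2458]
tcp_rot: [0.109, 0.994, -0.001, 0.0]
force: [-5.6, -16.7, 17.6]
opening: 0.0199
grip_force: 38.5
```

The opening matches the 22 mm squeezed width (it reads about 2 mm low, as it did on the blank). Drawing the arm out about 87.5 mm.

>>> jog_arm(deltas=[{"x": -0.3, "y": -0.1, "z": 0, "twist": 0, "grip": 0.9}, {"x": -1, "y": -0.1, "z": 0, "twist": 0, "grip": 0.9}, {"x": -2, "y": -0.1, "z": 0, "twist": 0, "grip": 0.9}, {"x": -3, "y": -0.1, "z": 0, "twist": 0, "grip": 0.9}, {"x": -4, "y": -0.1, "z": 0, "twist": 0, "grip": 0.9}, {"x": -5, "y": -0.1, "z": 0, "twist": 0, "grip": 0.9}, {"x": -6, "y": -0.1, "z": 0, "twist": 0, "grip": 0.9}, {"x": -7, "y": -0.1, "z": 0, "twist": 0, "grip": 0.9}])

```text
t: 11.9
eef_pos: [0.6287, 0.1767, 0.2458]
tcp_rot: [0.108, 0.994, -0.001, 0.0]
force: [-7.8, -10.9, 14.7]
opening: 0.02
grip_force: 35.6
```

>>> jog_arm(deltas=[{"x": -0.8, "y": 0, "z": 0, "twist": 0, "grip": 0.9}, {"x": -1.5, "y": 0, "z": 0, "twist": 0, "grip": 0.9}, {"x": -1.75, "y": 0, "z": 0, "twist": 0, "grip": 0.9}, {"x": -1.75, "y": 0, "z": 0, "twist": 0, "grip": 0.9}, {"x": -1.75, "y": 0, "z": 0, "twist": 0, "grip": 0.9}, {"x": -1.75, "y": 0, "z": 0, "twist": 0, "grip": 0.9}])

```text
t: 12.5
eef_pos: [0.6455, 0.173, 0.2458]
tcp_rot: [0.108, 0.994, -0.001, 0.0]
force: [-5.8, -9.9, 12.3]
opening: 0.0198
grip_force: 35.4
```

```bash
python3 - <<'E'
from h import *
x=np.array([.977,-.213,0]);y=np.array([.213,.977,0])
cap('wrist','w9');s=r.state();p=s['eef_pos']
print('moved',(p-[.5603,.1918,.2458])@x,(p-[.5603,.1918,.2458])@y,s['force'],s['opening'],s['grip_force'])
# brightness profile along fixture x at the bar, between the dies and the grip, predicted z .056
a=cv2.cvtColor(cv2.imread('pics/w9.png'),cv2.COLOR_BGR2GRAY)
for yy in (-.05,-.06,-.07,-.09):
    o=np.array([p[0],p[1],0])+yy*y
    print(yy,[(int(1e3*t),int(a[v,u])) for t in np.arange(-.014,.015,.002) for u,v in [pix('w9',o+t*x+[0,0,.056]).astype(int)] if 0<=u<512 and 0<=v<384])
# mark expected from w8
print('mark rel', 36.9)
blank('w9',.037)
E
```

```text
moved 0.08721292802083241 -0.00025933447766283117 [ -5.86454523 -10.35410728  13.50188416] 0.01935453265203277 35.38282910361886
-0.05 [(-14, 207), (-12, 203), (-10, 207), (-8, 210), (-6, 155), (-4, 103), (-2, 208), (0, 84), (2, 198), (4, 178), (6, 113), (7, 197), (10, 212), (12, 207), (14, 182)]
-0.06 [(-14, 206), (-12, 206), (-10, 206), (-8, 211), (-6, 153), (-4, 107), (-2, 208), (0, 78), (2, 202), (4, 190), (6, 118), (7, 189), (10, 210), (12, 208), (14, 186)]
-0.07 [(-14, 137), (-12, 184), (-10, 168), (-8, 179), (-6, 119), (-4, 104), (-2, 208), (0, 79), (2, 200), (4, 190), (6, 133), (7, 191), (10, 211), (12, 207), (14, 188)]
-0.09 [(-14, 210), (-12, 213), (-10, 211), (-8, 207), (-6, 150), (-4, 107), (-2, 207), (0, 76), (2, 190), (4, 220), (6, 212), (7, 212), (10, 214), (12, 206), (14, 189)]
mark rel 36.9
```

The bar's dark line reads at the TCP, and the mark is within about 0.5 mm of it along the draw axis. The grip is still at 35 N. Handing in.

```bash
python3 -c "
from cell import r
print(r.job_done())"
```

```text
the job is handed in; nothing more can be done
None
```

The job is handed in. The larger round blank is seated in its die, within 1 mm of centre by measurement, and the arm is held at the long mark with the release squeezed, about 0.5 mm off. The hand-in gave no verdict.

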